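# Sort drives with go and no-go slot gauges

## Robot

A 6-joint arm with a two-finger parallel gripper is mounted at the origin on the work surface. World frame = base frame: x ahead of the robot, y to its left, z up, the work surface at z = 0. Lengths are in m, angles in rad, forces in N, time in s.
With the tool pointing down it reaches from about 0.25 to 0.775 m from the base axis. Payload 4 kg.
Tool frame: the origin (TCP) lies between the finger pads; the fingertips stand 25 mm ahead of it and the grasp point (between the pads) lies 6 mm ahead of it (robot.tip_reach is the distance from the TCP to the fingertips, in m); z points along the fingers, y is the line along which they close (so a half turn about z gives the same grasp; the last joint's range is limited). The gripper opens to 94 mm and grips with 3 to 60 N. Pads are 16 mm wide; open, the fingers measure 119 mm over their backs; the gripper's body (75 mm by 177 mm) begins 78 mm behind the grasp point.
Start: joints at [-1.211, 0.087, 1.371, -0, 1.684, -0.103], TCP at [0.246, -0.492, 0.231] pointing down, gripper open.
Joint ranges: [-3.1, 3.1], [-0.76, 2.03], [0.27, 2.55], [-1.08, 4.22], [0.17, 2.65], [-2.57, 2.57]. Speed limits (rad/s): [2.79, 2.79, 3.14, 3.14, 3.14, 3.14].

## Interface

Orientations are given as [roll, pitch, yaw] about the fixed x, y, z axes, in that order (R = Rz(yaw) Ry(pitch) Rx(roll)).
In Python, from bench import sensors, snapshot, camera_info, ticket, robot gives the robot as it stands.
- The arm moves only by the tool arm_command, never from a script. Its argument "plan" is a list of rows, each an object with "grip": the closure, from -1 (fully open) to 1 (shut); "slide": the shift along the tool's x, y, z normalised to -1 to 1, where 1 is 500 mm, a list of three; "spin": the turn about the tool's z normalised to -1 to 1, where 1 is 5 degrees. A call has 1 to 10 rows; each row shifts and turns the commanded pose from where the row before left it, along the tool's axes as they then stand; what a row does not reach is not made up. A row lasts 1/8 s, in which the tool goes at most 62.5 mm and 10.7 degrees, less where a joint would pass 70% of its speed; a pose out of reach is approached as far as the arm can. A call with a number of a shift or a turn outside -1 to 1 is refused whole. A call with a gripper value outside its range is refused whole. The fingers move at their own pace and stop on an object; the grip force is fixed at half the most. Time passes only in rows, so rows that do not move let the fingers close. It gives the time, the measured TCP pose, the force, the opening and the grip force at its end, in the units of the state.
- sensors.get_obs(): the state, without advancing time (a new reading comes with each control period).
- snapshot(name): name is "side" or "top" or "wrist"; returns the picture (480x640x3 uint8, red, green, blue); there is no depth.
- camera_info(name): a dict with "fx", "fy", "cx", "cy" (pixels), "k1" (the pictures are not rectified: a ray, as slopes to the right and down, at radius r is drawn at 1 + k1 r^2 times it, then the intrinsics apply), "position" and "rotation" of the camera in the world. Camera axes: x right, y up, looking along -z (the intrinsics and any distortion apply to the point x, -y, -z); pixel columns grow to the right and rows downward; lengths in m; the calibration is good to about 2 mm. A picture is of the moment at which its call begins: read the wrist's pose just before it. camera_info takes no time and is no camera call; for the wrist camera it gives the pose at the moment of the call.
- ticket.close_job(): hands the job in; it is judged then, once.
The state is a dict: "time": time; "joint_positions": joint angles; "qvel": joint speeds; "joint_torque": joint torques, N m; "tool_pos": TCP position; "ee_rot": TCP orientation; "wrist_force": force on the tool from outside, world axes, zero at the start; "wrist_torque": the same for the moment, N m; "width": finger opening in m; "finger_force": force on a finger pad.
Only numpy, scipy, OpenCV 4.12 (cv2) and the standard library are available. Lean on these libraries where they do the work, as an engineer would, in place of code of your own. Each camera call takes 0.05 s, during which the arm holds its last target. There are 200 camera calls.

## Task

One of the three silver drives is too thin, one is right and one too thick: sort them with the two slot gauges. The thin one slides into the red no-go gauge; the right one stops at the red mouth but slides into the green go gauge; leave each there, pushed fully home against the end stop. The one that stops at both goes flat in the yellow tray; leave everything else where it stands.

Things in the scene. Friction and masses are not known exactly. Their poses are not given: they have to be found in the camera images.
- drive_a_c (a point): drive A: flat solid-state drive, silver aluminium shell with a blue label, 80 mm long (x), 50 mm wide (y), about 70 to 130 g, lying flat on the table. Thickness unknown, from 8 to 16 mm, not marked. Either end may go first. The point is in its middle, always 5 mm above its underside; z up
- drive_b_c (a point): drive B: flat solid-state drive, silver aluminium shell with a blue label, 80 mm long (x), 50 mm wide (y), about 70 to 130 g, lying flat on the table. Thickness unknown, from 8 to 16 mm, not marked. Either end may go first. The point is in its middle, always 5 mm above its underside; z up
- drive_c_c (a point): drive C: flat solid-state drive, silver aluminium shell with a blue label, 80 mm long (x), 50 mm wide (y), about 70 to 130 g, lying flat on the table. Thickness unknown, from 8 to 16 mm, not marked. Either end may go first. The point is in its middle, always 5 mm above its underside; z up
- gauge_red: red no-go gauge, fixed: steel plate 146 (x) by 76 mm (y), 8 mm thick; origin at the centre of its underside, +x the way a drive is pushed in. x -73 to -3 mm: open flat apron; x -3 to +73 mm: red channel with 60 mm inner width, closed by an end stop at x = +67 mm. A drive fully home has its middle at x = +27 mm, 10 mm of its tail showing. Roof 6 mm thick, with a 26 mm wide gap along its middle.
- gauge_green: green go gauge, fixed: steel plate 146 (x) by 76 mm (y), 8 mm thick; origin at the centre of its underside, +x the way a drive is pushed in. x -73 to -3 mm: open flat apron; x -3 to +73 mm: green channel with 60 mm inner width, closed by an end stop at x = +67 mm. A drive fully home has its middle at x = +27 mm, 10 mm of its tail showing. Roof 6 mm thick, with a 26 mm wide gap along its middle.
- tray: the yellow open tray for drives that are too thick, fixed, 130 by 130 mm outside, 122 by 122 mm inside, rim 12 mm high, floor about 4 mm thick. Origin: centre of its underside
- jar: bystander: small closed jar of 42 mm diameter, 45 mm high. Origin: centre of its underside
- stick: bystander: red memory stick lying flat, 54 mm long (x) by 18 mm by 9 mm high. Origin: under its middle
- mouse: bystander: black computer mouse, 105 mm (x) by 58 mm by 34 mm high. Origin: centre of its underside
- fan: bystander: small case fan lying flat, 80 by 80 by 25 mm. Origin: centre of its underside
- screwdriver: bystander: screwdriver lying along its x, about 200 mm long, handle to -x. Origin: under its middle
- mug: bystander: blue mug, 76 mm diameter, 80 mm high, handle at its +y. Origin: centre of its underside
- can: bystander: tall upright spray can, 52 mm diameter, 190 mm high. Origin: centre of its underside
- gauge_red_mouth (a point): middle of the mouth of the red gauge, on the plate's top (8 mm above the table); +x points into the channel, which is 70 mm deep and 10 mm high over the plate. A drive thinner than 10 mm slides in; a thicker one (by 2 mm or more) stops dead against the roof's front edge.
- gauge_green_mouth (a point): middle of the mouth of the green gauge, on the plate's top (8 mm above the table); +x points into the channel, which is 70 mm deep and 14 mm high over the plate. A drive thinner than 14 mm slides in; a thicker one (by 2 mm or more) stops dead against the roof's front edge.
There are look-alikes about, which are no part of the job. What is shaped like the part that bears drive_a_c but turquoise is not meant. What is shaped like the part that bears drive_b_c but brown is not meant.

How it is judged:
By the outcome, as a careful person would: the job done as asked, in the order asked, and still so for the second after the job is handed in, with the robot touching nothing.
It also fails if it takes over 72 s, if anything falls off the work surface, if the arm or the gripper's body presses on something with over 40 N, if the wrist force passes 120 N, or if a joint passes its speed limit or range.

## Working session

There is one attempt and no reset: what is moved stays moved. The work goes in short steps, Python scripts to look and compute and a tool call to move; the robot and the scene stay as the last step left them, time stands still between calls to the robot, and variables do not carry over. Pictures are saved under pics/ and viewed, at most 10 in all, crops included, and the job is handed in when it is done.

Besides the shell and the picture viewer there is one more tool, called as a command line: name --argument value ..., lists and objects as JSON in quotes. arm_command: Moves the arm, as the interface text tells. Scaled input: -1 to 1 covers 500 mm each way for a shift and 5 degrees each way for a turn. Its arguments: {"type":"object","properties":{"plan":{"type":"array","items":{"type":"object","properties":{"grip":{"type":"number"},"slide":{"type":"array","items":{"type":"number"}},"spin":{"type":"number"}}}}},"required":["plan"]}

```bash
mkdir -p pics; ls
python3 - <<'E'
from bench import *
import cv2
for n in("top","side"):
    cv2.imwrite(f"pics/{n}0.png",snapshot(n)[:,:,::-1]); print(n,camera_info(n))
print(sensors.get_obs()); print(camera_info("wrist"))
E
```

```text
pics
top {'fx': 515.7372740274005, 'fy': 515.7372740274005, 'cx': 313.7718610353071, 'cy': 237.3293363499487, 'k1': 0.010768410798150562, 'position': array([0.33095338, 0.02621967, 1.29801084]), 'rotation': array([ 0.14286788,  0.01127541, -1.58083286])}
side {'fx': 579.1082511390867, 'fy': 579.1082511390867, 'cx': 315.5259788017224, 'cy': 243.2460678994917, 'k1': 0.02341115705118227, 'position': array([-0.08830718,  0.76993584,  0.91123038]), 'rotation': array([ 0.84418303, -0.02201963, -2.44611378])}
{'time': 0.1, 'joint_positions': array([-1.21109364e+00,  8.78911242e-02,  1.37208438e+00,  1.51741697e-05,
        1.68358195e+00, -1.03090843e-01]), 'qvel': array([ 0.00038743, -0.0017894 , -0.00141007,  0.00066839,  0.00065945,
       -0.0007286 ]), 'joint_torque': array([ 1.78390474e-03, -3.41254985e+01, -3.03300333e+01,  7.18634902e-02,
        3.04464076e-02, -9.35034655e-05]), 'tool_pos': array([ 0.24539855, -0.49173436,  0.22942519]), 'ee_rot': array([-3.13963984e+00, -2.17195069e-04,  4.62795008e-01]), 'wrist_force': array([-0.51025233,  0.64349857,  0.15055655]), 'wrist_torque': array([ 0.02467207,  0.01161497, -0.01664793]), 'finger_force': 0.0, 'width': 0.09439167145789003}
{'fx': 363.79998448658625, 'fy': 363.79998448658625, 'cx': 321.3358002063254, 'cy': 237.78496831657222, 'k1': -0.06779688856276488, 'position': array([ 0.31732158, -0.45797246,  0.38368936]), 'rotation': array([-0.27610949,  0.00125527, -1.10757381])}
```

View pics/top0.png

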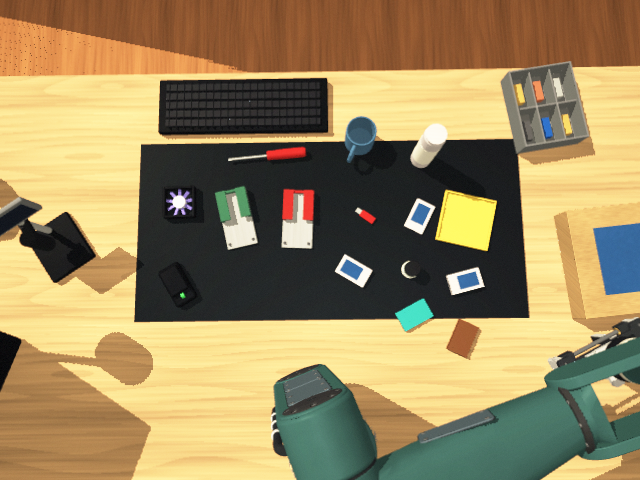

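View pics/side0.png

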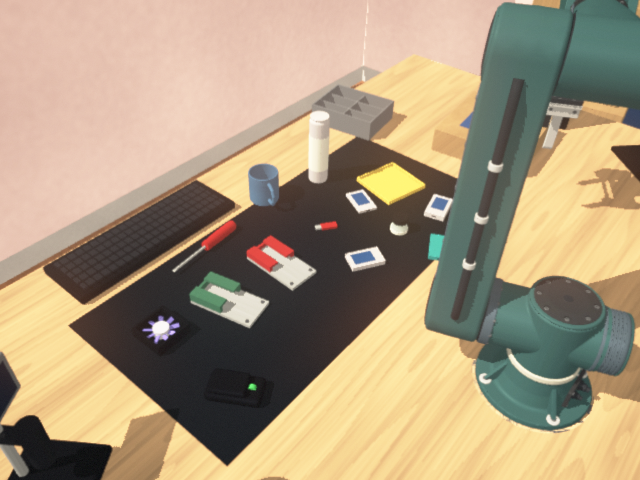

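The top view shows the silver drives with blue labels at (420,215), (353,270) and (465,281). The look-alikes are turquoise (414,315) and brown (463,338). The red gauge is at (298,218), the green at (236,217) and the tray at (466,220). The side view agrees. Next I'll measure them.

```bash
cat > h.py <<'E'
import numpy as np, cv2
from scipy.spatial.transform import Rotation as R
from bench import *
def cast(px,ci,z):
    px=np.atleast_2d(px).astype(float)
    K=np.array([[ci['fx'],0,ci['cx']],[0,ci['fy'],ci['cy']],[0,0,1]])
    u=cv2.undistortPoints(px[:,None],K,np.array([ci['k1'],0,0,0,0]))[:,0]
    d=R.from_euler('xyz',ci['rotation']).apply(np.c_[u[:,0],-u[:,1],-np.ones(len(u))])
    return ci['position']+d*((z-ci['position'][2])/d[:,2])[:,None]
def blobs(mask,amin,close=3):
    m=cv2.morphologyEx(mask.astype(np.uint8)*255,cv2.MORPH_CLOSE,np.ones((close,close)))
    cs=cv2.findContours(m,cv2.RETR_EXTERNAL,cv2.CHAIN_APPROX_NONE)[0]
    return [c[:,0] for c in cs if cv2.contourArea(c)>amin]
def rect(c,ci,z):
    w=cast(c,ci,z)[:,:2]; r=cv2.minAreaRect((w*1000).astype(np.float32))
    b=cv2.boxPoints(r); e=[b[1]-b[0],b[2]-b[1]]; e=max(e,key=np.linalg.norm)
    return np.round(r[0],1),np.round(sorted(r[1]),1),round(np.degrees(np.arctan2(e[1],e[0]))%180,1)
def hsv(im): return [x.astype(int) for x in cv2.split(cv2.cvtColor(im,cv2.COLOR_RGB2HSV))]
E
python3 - <<'E'
from h import *
im=cv2.imread("pics/top0.png")[:,:,::-1].copy(); ci=camera_info("top"); H,S,V=hsv(im)
print("HSV",[ (p,H[p[1],p[0]],S[p[1],p[0]],V[p[1],p[0]]) for p in((420,215),(292,235),(466,220),(298,200),(236,205))])
roi=np.zeros(H.shape,bool); roi[145:316,140:522]=1
M={"bright/blue":((V>120)&((S<70)|((H>95)&(H<125)&(S>100))),.012),"blue":((H>95)&(H<125)&(S>100)&(V>90),.012),"red":((S>150)&((H<8)|(H>172))&(V>100),.024),"green":((H>45)&(H<85)&(S>60)&(V>40),.026),"yellow":((H>22)&(H<35)&(S>120)&(V>120),.012)}
for n,(m,z) in M.items():
    for c in blobs(m&roi,60): print(n,c.mean(0).astype(int),*rect(c,ci,z))
roi2=np.zeros(H.shape,bool); roi2[180:255,:]=1
for x0,x1 in((205,265),(275,322)):
    r=roi2.copy(); r[:,:x0]=0; r[:,x1:]=0
    for c in blobs(r&(V>70),300): print("gauge",c.mean(0).astype(int),*rect(c,ci,.012))
    for c in blobs(r&(V>110)&(S<60),100): print("plate",c.mean(0).astype(int),*rect(c,ci,.008))
E
```

```text
HSV [((420, 215), np.int64(106), np.int64(166), np.int64(166)), ((292, 235), np.int64(22), np.int64(20), np.int64(243)), ((466, 220), np.int64(29), np.int64(152), np.int64(255)), ((298, 200), np.int64(24), np.int64(33), np.int64(230)), ((236, 205), np.int64(25), np.int64(23), np.int64(241))]
bright/blue [464 280] [ 403.7 -334. ] [51.5 85. ] 104.1
bright/blue [353 270] [431.9 -58.8] [51.6 81.7] 58.9
bright/blue [419 215] [ 568.6 -228.1] [51.6 81.1] 151.8
bright/blue [177 204] [604.9 384.8] [38.4 51.1] 163.1
bright/blue [297 224] [559.5  80. ] [ 77.5 138.2] 177.2
bright/blue [237 223] [564.1 233.7] [ 77.8 139.6] 12.3
bright/blue [246 157] [727.3 210.3] [ 7.1 96.4] 95.8
bright/blue [424 153] [ 723.9 -250.7] [58.4 80.3] 89.2
blue [467 279] [ 405.3 -341.7] [30.9 46.1] 103.4
blue [351 269] [435.1 -53.9] [31.2 46.8] 59.0
blue [420 213] [ 573.4 -231.4] [30.2 46.3] 152.0
blue [355 150] [735.6 -76.2] [40.  64.5] 89.2
red [367 216] [565.9 -95.7] [19.4 40.1] 53.6
red [297 202] [599.  78.] [77.9 78.5] 87.2
red [285 152] [733.1 108.2] [ 27.6 100.5] 95.1
green [424 308] [ 331.8 -224.8] [35.6 43.8] 27.9
green [232 202] [603.1 242.7] [80.2 80.6] 12.9
yellow [466 219] [ 556.7 -344.8] [129.5 131.8] 76.2
gauge [235 217] [570.2 236.7] [ 81.3 154.4] 13.5
plate [237 222] [565.4 234.7] [ 78.4 141.1] 12.5
gauge [297 218] [566.2  80.3] [ 80.3 152.5] 177.3
plate [297 223] [560.2  80.1] [ 77.8 138.7] 177.2
```

arm_command --plan '[{"slide": [0.085,-0.028,0.04],"spin": 0,"grip": -1},{"slide": [0.085,-0.028,0.04],"spin": 0,"grip": -1},{"slide": [0.085,-0.028,0.04],"spin": 0,"grip": -1},{"slide": [0.085,-0.028,0.04],"spin": 0,"grip": -1},{"slide": [0.085,-0.028,0.04],"spin": 0,"grip": -1},{"slide": [0,0,0],"spin": 0,"grip": -1}]'

```text
time: 0.85
tool_pos: [0.4048, -0.3314, 0.1278]
ee_rot: [-3.136, 0.001, 0.467]
wrist_force: [-0.1, 0.4, -0.4]
width: 0.0938
finger_force: 0.0
```

```bash
cat >> h.py <<'E'
def look(name):
    ci=camera_info("wrist"); im=snapshot("wrist"); cv2.imwrite(f"pics/{name}.png",im[:,:,::-1]); return im,ci
def go(x,y,z,yaw):
    "shift in tool units from the pose now, spin in units"
    o=sensors.get_obs(); p=o['tool_pos']; a=o['ee_rot'][2]; d=np.array([x,y])-p[:2]
    print("t",round(o['time'],2),"pos",p.round(4),"yaw",round(np.degrees(a),1),"F",o['wrist_force'].round(1),"w",round(o['width'],4))
    s=[d@[np.cos(a),np.sin(a)],d@[np.sin(a),-np.cos(a)],p[2]-z]
    print("slide",(np.array(s)/.5).round(4),"spin",round((np.degrees(a)-yaw+180)%360-180,2)/5)
E
python3 - <<'E'
from h import *
im,ci=look("w1"); print(ci); go(.569,-.228,.13,26.5)
E
```

```text
{'fx': 363.79998448658625, 'fy': 363.79998448658625, 'cx': 321.3358002063254, 'cy': 237.78496831657222, 'k1': -0.06779688856276488, 'position': array([ 0.47704253, -0.29771785,  0.28196232]), 'rotation': array([-0.27748709,  0.00460941, -1.10298257])}
t 0.9 pos [ 0.4044 -0.3333  0.1291] yaw 26.7 F [ 0.8 -0.5  0.2] w 0.0941
slide [ 0.3887 -0.0404 -0.0017] spin 0.034
```

View pics/w1.png

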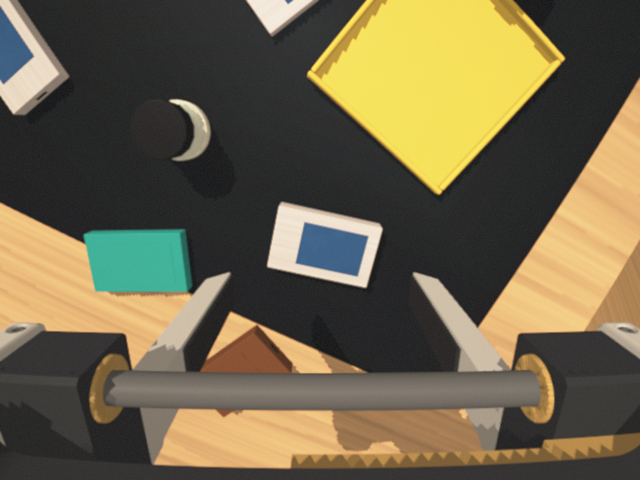

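The wrist view shows the silver drive with its blue label at (325,245), between the open fingers and unobstructed. The turquoise look-alike is at (140,262), the brown one at (248,370), the jar at (180,130) and the tray at (435,95). I'll look at the other two drives next.

arm_command --plan '[{"slide": [0.078,-0.008,-0.008],"spin": 0,"grip": -1},{"slide": [0.078,-0.008,-0.008],"spin": 0,"grip": -1},{"slide": [0.078,-0.008,-0.008],"spin": 0,"grip": -1},{"slide": [0.078,-0.008,-0.008],"spin": 0,"grip": -1},{"slide": [0.078,-0.008,-0.008],"spin": 0,"grip": -1},{"slide": [0,0,0],"spin": 0,"grip": -1}]'

```text
time: 1.65
tool_pos: [0.5715, -0.23, 0.1514]
ee_rot: [3.14, -0.001, 0.464]
wrist_force: [0.2, -0.1, 0.4]
width: 0.0942
finger_force: 0.0
```

Run:
```python
from h import *
im,ci=look("w2"); np.save("w2.npy",np.r_[ci['position'],ci['rotation']]); go(.435,-.057,.13,26.5)
```

```text
t 1.7 pos [ 0.5703 -0.2307  0.151 ] yaw 26.5 F [-0.1 -0.5 -0.5] w 0.0941
slide [-0.0869 -0.4316  0.042 ] spin 0.004
```

arm_command --plan '[{"slide": [-0.0174,-0.0864,0.0084],"spin": 0,"grip": -1},{"slide": [-0.0174,-0.0864,0.0084],"spin": 0,"grip": -1},{"slide": [-0.0174,-0.0864,0.0084],"spin": 0,"grip": -1},{"slide": [-0.0174,-0.0864,0.0084],"spin": 0,"grip": -1},{"slide": [-0.0174,-0.0864,0.0084],"spin": 0,"grip": -1},{"slide": [0,0,0],"spin": 0,"grip": -1}]'

```text
time: 2.45
tool_pos: [0.4322, -0.0556, 0.1292]
ee_rot: [-3.142, 0.001, 0.463]
wrist_force: [0.4, 0.4, 0.1]
width: 0.0943
finger_force: 0.0
```

```bash
cat >> h.py <<'E'
def drive_at(im,ci,xy,r=.07):
    "silver+blue blob nearest xy: pose of top face by PnP of an 80x50 rectangle"
    H,S,V=hsv(im); m=((V>110)&(S<75))|((H>95)&(H<125)&(S>90)&(V>60))
    best=[c for c in blobs(m,2000,5) if np.linalg.norm(cast(c,ci,.012)[:,:2].mean(0)-xy)<r]
    for c in best:
        hull=cv2.convexHull(c.astype(np.int32)); q=cv2.approxPolyN(hull,4)[0] if hasattr(cv2,'approxPolyN') else cv2.boxPoints(cv2.minAreaRect(c))
        q=q.reshape(4,2).astype(np.float32)
        g=[cast(q,ci,z)[:,:2] for z in (.008,.012,.016)]
        for z,w in zip((8,12,16),g):
            e=np.roll(w,-1,0)-w; l=np.linalg.norm(e,axis=1); k=0 if l[0]+l[2]>l[1]+l[3] else 1
            L=(l[k]+l[k+2])/2*1000; W=(l[1-k]+l[(3-k)%4])/2*1000; u=e[k]-e[k+2]
            print(z,"ctr",(w.mean(0)*1000).round(1),"L %.1f W %.1f ang %.1f"%(L,W,np.degrees(np.arctan2(u[1],u[0]))%180),q.astype(int).tolist() if z==8 else "")
E
python3 - <<'E'
from h import *
im,ci=look("w3"); np.save("w3.npy",np.r_[ci['position'],ci['rotation']])
drive_at(im,ci,(.435,-.057))
c2=dict(ci); a=np.load("w2.npy"); c2['position'],c2['rotation']=a[:3],a[3:]
print("S"); drive_at(cv2.imread("pics/w2.png")[:,:,::-1].copy(),c2,(.57,-.228))
c1=dict(ci,position=np.array([ 0.47704253, -0.29771785,  0.28196232]),rotation=np.array([-0.27748709,  0.00460941, -1.10298257]))
print("Q"); drive_at(cv2.imread("pics/w1.png")[:,:,::-1].copy(),c1,(.404,-.334))
t=np.hstack([cv2.resize(cv2.getRectSubPix(cv2.imread(f"pics/w{i}.png"),(150,150),p),(260,260),interpolation=cv2.INTER_CUBIC) for i,p in((1,(325,245)),(2,(325,245)),(3,(325,245)))]); cv2.imwrite("pics/trip.png",t)
E
```

```text
8 ctr [430.8 -59.9] L 83.0 W 52.4 ang 58.9 [[378, 268], [323, 300], [266, 217], [323, 181]]
12 ctr [431.9 -59.3] L 81.8 W 51.6 ang 58.9 
16 ctr [432.9 -58.8] L 80.6 W 50.9 ang 58.9 
S
8 ctr [ 568.9 -230. ] L 80.9 W 52.1 ang 152.5 [[374, 232], [298, 284], [261, 238], [339, 182]]
12 ctr [ 569.9 -229.5] L 79.8 W 51.4 ang 152.5 
16 ctr [ 570.9 -229.1] L 78.7 W 50.7 ang 152.5 
Q
8 ctr [ 402.  -336.6] L 83.0 W 55.4 ang 104.0 [[384, 224], [366, 288], [266, 267], [279, 200]]
12 ctr [ 403.1 -336. ] L 81.8 W 54.6 ang 104.0 
16 ctr [ 404.2 -335.4] L 80.6 W 53.8 ang 104.0
```

View pics/trip.png

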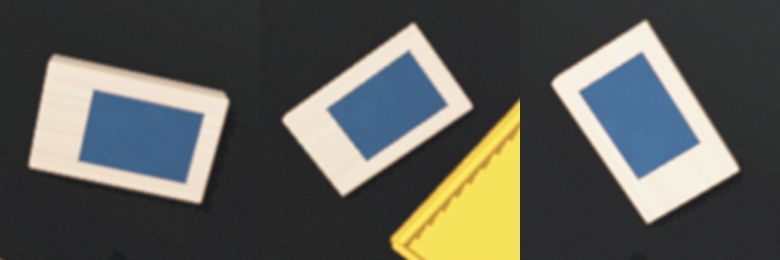

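Run:
```python
from h import *
ci=camera_info("wrist"); 
cs={1:([ 0.47704253, -0.29771785,  0.28196232],[-0.27748709,  0.00460941, -1.10298257])}
for i in(2,3): a=np.load(f"w{i}.npy"); cs[i]=(a[:3],a[3:])
for i in(1,2,3):
    im=cv2.imread(f"pics/w{i}.png")[:,:,::-1].copy(); c=dict(ci,position=np.array(cs[i][0]),rotation=np.array(cs[i][1]))
    big=cv2.resize(im,None,fx=4,fy=4,interpolation=cv2.INTER_CUBIC)
    R_=big[:,:,0].astype(int); B=big[:,:,2].astype(int); H,S,V=hsv(big)
    m=(H>95)&(H<125)&(S>75)&(V>50)
    for b in blobs(m,2500,5):
        p=(b+.5)/4-.5; w=cast(p,c,.012)[:,:2]*1000
        A=cv2.contourArea(w.astype(np.float32)); r=cv2.minAreaRect(w.astype(np.float32))
        print(i,p.mean(0).astype(int),"ctr",np.round(w.mean(0),1),"sqrtA %.2f"%A**.5,np.round(sorted(r[1]),1))
```

```text
1 [330 248] ctr [ 403.  -342.1] sqrtA 40.03 [33.1 49.3]
1 [ 8 45] ctr [434.5 -63.4] sqrtA 27.12 [33.  41.7]
2 [344 428] ctr [ 400.5 -343.7] sqrtA 39.35 [32.7 49. ]
2 [ 76 281] ctr [434.3 -54.6] sqrtA 39.14 [32.4 48.5]
2 [323 231] ctr [ 575.  -232.8] sqrtA 38.72 [32.  47.8]
3 [319 236] ctr [434.8 -54.6] sqrtA 39.44 [32.5 48.6]
3 [601 180] ctr [ 573.3 -230.3] sqrtA 38.85 [32.1 48. ]
```

The crops show the label in the middle of each drive. Scale and parallax agree: Q (404,-335) is about 16 mm, P (432,-59) about 12 mm and S (569,-229) about 8 mm. So S goes to red, P to green and Q to the tray. Next I'll measure the gauges from w3.

Run:
```python
from h import *
ci=camera_info("wrist"); a=np.load("w3.npy"); ci.update(position=a[:3],rotation=a[3:])
im=cv2.imread("pics/w3.png")[:,:,::-1].copy(); H,S,V=hsv(im)
for n,m,z in(("red",(S>140)&((H<8)|(H>172))&(V>90),.024),("red@8",(S>140)&((H<8)|(H>172))&(V>90),.008),("plate",(V>110)&(S<75),.008),("green",(H>45)&(H<85)&(S>60)&(V>40),.028)):
    for c in blobs(m,1500,5): 
        q=cv2.approxPolyN(cv2.convexHull(c.astype(np.int32)),4)[0].reshape(4,2); w=cast(q,ci,z)[:,:2]*1000
        print(n,c.mean(0).astype(int),c.min(0),c.max(0),*rect(c,ci,z),w.round(0).tolist())
go(.569,-.229,.12,152.3)
```

```text
plate [329 370] [109 272] [540 463] [ 322.5 -114.7] [202.1 404.2] 119.6 [[468.0, -189.0], [350.0, -381.0], [65.0, 109.0], [368.0, 11.0]]
plate [322 240] [268 182] [376 299] [430.9 -60. ] [52.2 83.4] 58.9 [[432.0, -109.0], [387.0, -82.0], [430.0, -11.0], [475.0, -38.0]]
plate [591 183] [533 130] [639 238] [ 568.8 -228.8] [54.6 84.6] 152.3 [[595.0, -274.0], [519.0, -233.0], [544.0, -185.0], [617.0, -224.0]]
plate [215  41] [137   0] [288 111] [533.8  79.7] [78.1 85.5] 177.5 [[575.0, 39.0], [490.0, 43.0], [493.0, 121.0], [537.0, 119.0]]
green [411 421] [369 409] [457 435] [ 324.4 -200.5] [28.3 76.9] 116.7 [[330.0, -240.0], [294.0, -174.0], [320.0, -160.0], [354.0, -229.0]]
t 2.5 pos [ 0.4337 -0.0567  0.1298] yaw 26.5 F [-0.  -0.7 -0.7] w 0.0941
slide [0.0886 0.4292 0.0195] spin -25.163999999999998
```

View pics/w3.png

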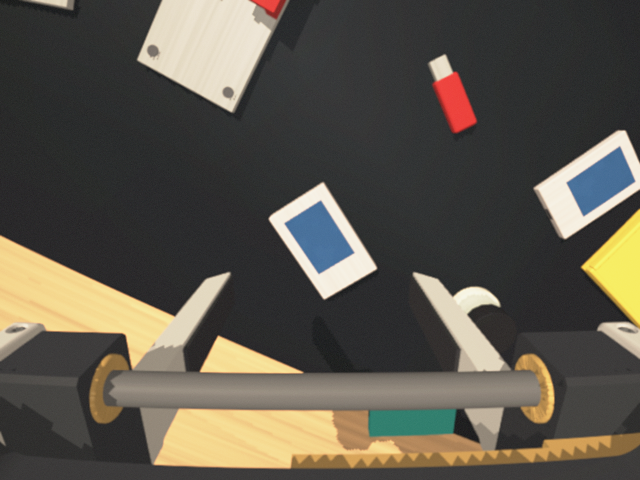

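The wrist view shows the red apron's front corners at (138,60) and (233,112), drive P at (322,240), drive S at (590,183) and the red stick at (452,95). The thin drive S goes first.

arm_command --plan '[{"slide": [0.0177,0.0858,0],"spin": 0,"grip": -1},{"slide": [0.0177,0.0858,0],"spin": 0,"grip": -1},{"slide": [0.0177,0.0858,0],"spin": 0,"grip": -1},{"slide": [0.0177,0.0858,0],"spin": 0,"grip": -1},{"slide": [0.0177,0.0858,0],"spin": 0,"grip": -1},{"slide": [0,0,0],"spin": 0.985,"grip": -1},{"slide": [0,0,0],"spin": 0.985,"grip": -1},{"slide": [0,0,0],"spin": 0.985,"grip": -1},{"slide": [0,0,0],"spin": 0.985,"grip": -1},{"slide": [0,0,0],"spin": 0.985,"grip": -1}]'

```text
time: 3.75
tool_pos: [0.57, -0.2308, 0.1295]
ee_rot: [3.14, -0.0, 0.028]
wrist_force: [-0.1, -1.0, -0.4]
width: 0.094
finger_force: 0.0
```

arm_command --plan '[{"slide": [0,0,0],"spin": 0.985,"grip": -1},{"slide": [0,0,0],"spin": 0.985,"grip": -1},{"slide": [0,0,0],"spin": 0.985,"grip": -1},{"slide": [0,0,0],"spin": 0.985,"grip": -1},{"slide": [0,0,0],"spin": 0.985,"grip": -1},{"slide": [0,0,0],"spin": 0.985,"grip": -1},{"slide": [0,0,0],"spin": 0,"grip": -1}]'

```text
time: 4.62
tool_pos: [0.57, -0.2303, 0.1295]
ee_rot: [3.141, -0.001, -0.484]
wrist_force: [0.1, 0.4, -0.3]
width: 0.0938
finger_force: 0.0
```

Run:
```python
from h import *
im,ci=look("w4"); drive_at(im,ci,(.57,-.229)); go(.569,-.229,.031,-27.6)
print(cast((318,179),camera_info("side"),0),sensors.get_obs()['joint_positions'].round(2))
```

```text
8 ctr [ 569.2 -230.7] L 80.7 W 51.0 ang 152.5 [[354, 191], [352, 289], [290, 289], [287, 191]]
12 ctr [ 570.2 -231.3] L 79.5 W 50.2 ang 152.5 
16 ctr [ 571.3 -231.8] L 78.4 W 49.5 ang 152.5 
t 4.67 pos [ 0.57   -0.2299  0.1295] yaw -27.7 F [-0.1 -0.6  0. ] w 0.0938
slide [-0.0026 -0.0008  0.1969] spin -0.018
[[ 0.71601373 -0.23556946  0.        ]] [-0.48  0.27  1.36 -0.    1.51  1.58]
```

arm_command --plan '[{"slide": [-0.003,0,0.06],"spin": 0,"grip": -1},{"slide": [0,0,0.06],"spin": 0,"grip": -1},{"slide": [0,0,0.054],"spin": 0,"grip": -1},{"slide": [0,0,0.02],"spin": 0,"grip": -1},{"slide": [0,0,0.009],"spin": 0,"grip": -1},{"slide": [0,0,0],"spin": 0,"grip": 1},{"slide": [0,0,0],"spin": 0,"grip": 1},{"slide": [0,0,0],"spin": 0,"grip": 1},{"slide": [0,0,0],"spin": 0,"grip": 1}]'

```text
time: 5.8
tool_pos: [0.5685, -0.2275, 0.0276]
ee_rot: [3.141, 0.001, -0.483]
wrist_force: [0.2, -0.4, -0.8]
width: 0.0573
finger_force: 0.0
```

arm_command --plan '[{"slide": [0,0,0],"spin": 0,"grip": 1},{"slide": [0,0,0],"spin": 0,"grip": 1},{"slide": [0,0,0],"spin": 0,"grip": 1},{"slide": [0,0,-0.03],"spin": 0,"grip": 1},{"slide": [0,0,-0.05],"spin": 0,"grip": 1},{"slide": [0,0,-0.06],"spin": 0,"grip": 1},{"slide": [0,0,0],"spin": 0,"grip": 1}]'

```text
time: 6.68
tool_pos: [0.571, -0.2284, 0.1024]
ee_rot: [-3.142, -0.008, -0.483]
wrist_force: [0.2, 0.8, -1.2]
width: 0.0493
finger_force: 30.0
```

Run:
```python
from h import *
print(sensors.get_obs()['finger_force']); go(.511,.0818,.098,-2.7)
```

```text
29.99977469444275
t 6.67 pos [ 0.571  -0.2284  0.1024] yaw -27.7 F [ 0.2  0.8 -1.2] w 0.0493
slide [-0.3942 -0.4939  0.0089] spin -4.992
```

arm_command --plan '[{"slide": [-0.0563,-0.0706,0],"spin": 0,"grip": 1},{"slide": [-0.0563,-0.0706,0],"spin": 0,"grip": 1},{"slide": [-0.0563,-0.0706,0],"spin": 0,"grip": 1},{"slide": [-0.0563,-0.0706,0],"spin": 0,"grip": 1},{"slide": [-0.0563,-0.0706,0],"spin": 0,"grip": 1},{"slide": [-0.0563,-0.0706,0],"spin": 0,"grip": 1},{"slide": [-0.0563,-0.0706,0],"spin": 0,"grip": 1},{"slide": [0,0,0],"spin": -1,"grip": 1},{"slide": [0,0,0],"spin": -1,"grip": 1},{"slide": [0,0,0],"spin": -1,"grip": 1}]'

```text
time: 7.92
tool_pos: [0.508, 0.0833, 0.0968]
ee_rot: [3.141, 0.002, -0.217]
wrist_force: [-0.7, -0.0, -0.2]
width: 0.0493
finger_force: 30.0
```

arm_command --plan '[{"slide": [0,0,0],"spin": -1,"grip": 1},{"slide": [0,0,0],"spin": -1,"grip": 1},{"slide": [0,0,0],"spin": 0,"grip": 1}]'

```text
time: 8.3
tool_pos: [0.5082, 0.083, 0.0969]
ee_rot: [3.141, 0.002, -0.047]
wrist_force: [-0.4, -0.0, -1.6]
width: 0.0493
finger_force: 30.0
```

Run:
```python
from h import *
im,ci=look("w5"); H,S,V=hsv(im)
for c in blobs((S>140)&((H<8)|(H>172))&(V>90),1500,5):
    print(c.min(0),c.max(0),rect(c,ci,.024))
go(.511,.0818,.098,-2.7)
```

```text
[548 128] [608 182] (array([570.3, -85. ]), array([19. , 41.2]), np.float32(53.6))
[255  47] [387 180] (array([599.6,  77.2]), array([76.7, 77.2]), np.float32(87.3))
t 8.35 pos [0.5083 0.083  0.0971] yaw -2.7 F [-1.2 -0.5 -0.7] w 0.0494
slide [ 0.0055  0.0021 -0.0018] spin -0.008
```

View pics/w5.png

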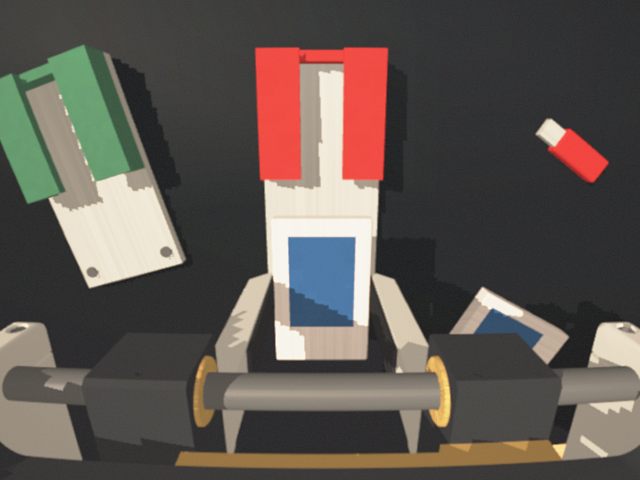

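The wrist view shows the red channel at (321,113), straight ahead of the held drive (320,288) and lined up with it. The green gauge is at left (95,165) and drive P at (510,325). Now I'll lower and release.

arm_command --plan '[{"slide": [0.0055,0.003,0.05],"spin": 0,"grip": 1},{"slide": [0,0,0.045],"spin": 0,"grip": 1},{"slide": [0,0,0.018],"spin": 0,"grip": 1},{"slide": [0,0,0.007],"spin": 0,"grip": 1},{"slide": [0,0,0],"spin": 0,"grip": 1}]'

```text
time: 8.98
tool_pos: [0.5119, 0.0814, 0.0385]
ee_rot: [-3.142, -0.001, -0.047]
wrist_force: [0.8, -0.0, -0.3]
width: 0.0497
finger_force: 30.0
```

arm_command --plan '[{"slide": [0,0,0.003],"spin": 0,"grip": 1},{"slide": [0,0,0],"spin": 0,"grip": -0.3},{"slide": [0,0,0],"spin": 0,"grip": -0.3},{"slide": [0,0,-0.03],"spin": 0,"grip": -0.3},{"slide": [0,0,-0.03],"spin": 0,"grip": -0.3},{"slide": [-0.065,0,0],"spin": 0,"grip": 0.6},{"slide": [-0.065,0,0],"spin": 0,"grip": 0.6},{"slide": [0,0,0],"spin": 0,"grip": 0.6},{"slide": [0,0,0],"spin": 0,"grip": 0.6},{"slide": [0,0,0],"spin": 0,"grip": 0.6}]'

```text
time: 10.22
tool_pos: [0.4479, 0.0843, 0.0671]
ee_rot: [-3.142, -0.002, -0.047]
wrist_force: [0.0, -0.8, -0.3]
width: 0.0192
finger_force: 0.0
```

Run:
```python
from h import *
im,ci=look("w6"); drive_at(im,ci,(.511,.0814)); go(.448,.0845,.035,-2.7)
```

```text
8 ctr [530.   74.9] L 134.5 W 104.7 ang 20.0 [[482, 233], [254, 233], [249, 75], [318, -42]]
12 ctr [530.  75.] L 132.0 W 102.8 ang 20.0 
16 ctr [529.9  75. ] L 129.4 W 100.8 ang 20.0 
t 10.28 pos [0.4477 0.0843 0.0669] yaw -2.7 F [ 0.7 -0.2 -0.1] w 0.0189
slide [ 0.0006 -0.0004  0.0637] spin 0.006
```

View pics/w6.png

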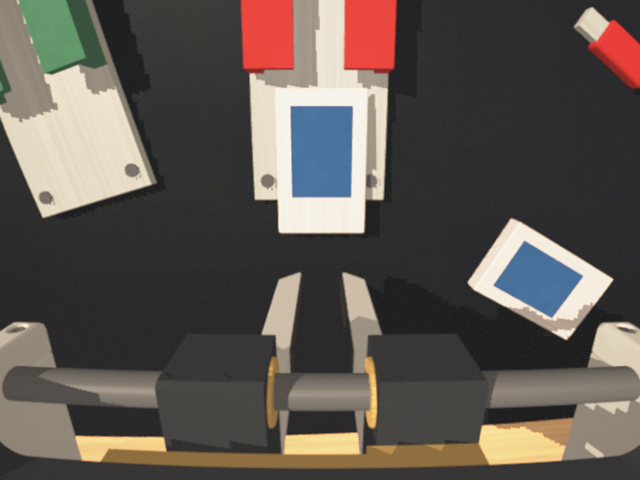

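The drive lies flat on the apron at (320,160), in line with the channel, and the fingers are behind it at (321,290). Now I'll push it in.

arm_command --plan '[{"slide": [0,0,0.04],"spin": 0,"grip": 0.6},{"slide": [0,0,0.023],"spin": 0,"grip": 0.6},{"slide": [0.03,0,0],"spin": 0,"grip": 0.6},{"slide": [0.03,0,0],"spin": 0,"grip": 0.6},{"slide": [0.03,0,0],"spin": 0,"grip": 0.6},{"slide": [0.03,0,0],"spin": 0,"grip": 0.6},{"slide": [0.03,0,0],"spin": 0,"grip": 0.6},{"slide": [0.02,0,0],"spin": 0,"grip": 0.6},{"slide": [0,0,0],"spin": 0,"grip": 0.6}]'

```text
time: 11.4
tool_pos: [0.5324, 0.0804, 0.035]
ee_rot: [3.142, -0.001, -0.047]
wrist_force: [0.4, -0.0, -0.2]
width: 0.0189
finger_force: 0.0
```

arm_command --plan '[{"slide": [0.01,0,0],"spin": 0,"grip": 0.6},{"slide": [0.008,0,0],"spin": 0,"grip": 0.6},{"slide": [0.004,0,0],"spin": 0,"grip": 0.6},{"slide": [0,0,0],"spin": 0,"grip": 0.6}]'

```text
time: 11.9
tool_pos: [0.5413, 0.08, 0.0348]
ee_rot: [3.141, 0.003, -0.046]
wrist_force: [-5.1, 0.7, 3.1]
width: 0.0189
finger_force: 2.4
```

arm_command --plan '[{"slide": [0.004,0,0],"spin": 0,"grip": 0.6},{"slide": [0,0,0],"spin": 0,"grip": 0.6}]'

```text
time: 12.15
tool_pos: [0.5415, 0.08, 0.0348]
ee_rot: [3.141, 0.007, -0.046]
wrist_force: [-10.6, 0.9, 7.0]
width: 0.0185
finger_force: 4.8
```

arm_command --plan '[{"slide": [0.003,0,0],"spin": 0,"grip": 0.6},{"slide": [0,0,0],"spin": 0,"grip": 0.6},{"slide": [-0.03,0,0],"spin": 0,"grip": 0.6},{"slide": [-0.05,0,-0.05],"spin": 0,"grip": 0.0},{"slide": [0,0,-0.07],"spin": 0,"grip": -1},{"slide": [0,0,0],"spin": 0,"grip": -1}]'

```text
time: 12.9
tool_pos: [0.5087, 0.0817, 0.0986]
ee_rot: [-3.141, -0.01, -0.046]
wrist_force: [0.3, -0.3, -0.2]
width: 0.0454
finger_force: 0.0
```

Run:
```python
from h import *
im,ci=look("w7"); go(.432,-.059,.095,59)
H,S,V=hsv(im)
for c in blobs((H>95)&(H<125)&(S>90)&(V>50),150,3): print("blue",c.mean(0).astype(int),rect(c,ci,.016))
for c in blobs((S>140)&((H<8)|(H>172))&(V>90),1500,5): print("red",rect(c,ci,.024))
cv2.imwrite("pics/w7c.png",cv2.resize(im[0:330,180:460,::-1],None,fx=1.8,fy=1.8))
```

```text
t 12.95 pos [0.5075 0.0816 0.0965] yaw -2.7 F [ 0.  -0.9  0.6] w 0.0496
slide [-0.1377  0.288   0.0031] spin -12.331999999999999
blue [505 330] (array([441.6, -55.7]), array([20.7, 47.8]), np.float32(60.3))
blue [319 121] (array([597.7,  77.4]), array([24.9, 47.9]), np.float32(177.3))
red (array([570.1, -85.1]), array([18.9, 41.1]), np.float32(54.0))
red (array([599.5,  77.2]), array([76.6, 77.2]), np.float32(87.4))
```

View pics/w7c.png

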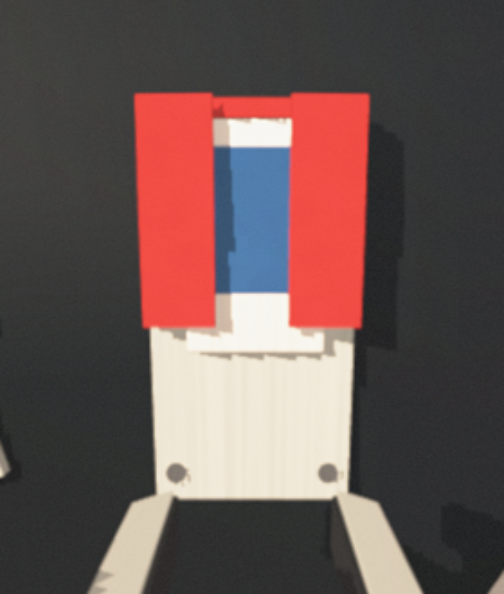

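The drive is fully home in the red gauge: its nose is at the end stop and a thin tail shows at the mouth (crop, 255,340). Next is P, the 12 mm drive.

arm_command --plan '[{"slide": [-0.0344,0.072,0],"spin": 0,"grip": -1},{"slide": [-0.0344,0.072,0],"spin": 0,"grip": -1},{"slide": [-0.0344,0.072,0],"spin": 0,"grip": -1},{"slide": [-0.0344,0.072,0],"spin": 0,"grip": -1},{"slide": [0,0,0],"spin": -1,"grip": -1},{"slide": [0,0,0],"spin": -1,"grip": -1},{"slide": [0,0,0],"spin": -1,"grip": -1},{"slide": [0,0,0],"spin": -1,"grip": -1},{"slide": [0,0,0],"spin": -1,"grip": -1},{"slide": [0,0,0],"spin": -1,"grip": -1}]'

```text
time: 14.2
tool_pos: [0.43, -0.059, 0.0932]
ee_rot: [-3.14, 0.001, 0.48]
wrist_force: [1.8, 0.3, 0.6]
width: 0.0935
finger_force: 0.0
```

arm_command --plan '[{"slide": [0,0,0],"spin": -1,"grip": -1},{"slide": [0,0,0],"spin": -1,"grip": -1},{"slide": [0,0,0],"spin": -1,"grip": -1},{"slide": [0,0,0],"spin": -1,"grip": -1},{"slide": [0,0,0],"spin": -1,"grip": -1},{"slide": [0,0,0],"spin": -1,"grip": -1},{"slide": [0,0,0],"spin": -0.33,"grip": -1},{"slide": [0,0,0],"spin": 0,"grip": -1}]'

```text
time: 15.2
tool_pos: [0.4303, -0.059, 0.0941]
ee_rot: [-3.14, 0.0, 1.029]
wrist_force: [-0.2, 0.3, -0.2]
width: 0.0938
finger_force: 0.0
```

Run:
```python
from h import *
im,ci=look("w8"); drive_at(im,ci,(.432,-.059)); go(.432,-.059,.028,59)
```

```text
8 ctr [431.1 -60. ] L 83.4 W 52.1 ang 58.9 [[360, 193], [357, 307], [285, 307], [282, 193]]
12 ctr [431.8 -58.8] L 82.0 W 51.3 ang 58.9 
16 ctr [432.5 -57.7] L 80.6 W 50.4 ang 58.9 
t 15.25 pos [ 0.4304 -0.059   0.0943] yaw 58.9 F [1. 0. 1.] w 0.0939
slide [0.0017 0.0028 0.1326] spin -0.014000000000000002
```

arm_command --plan '[{"slide": [0.002,0.003,0.06],"spin": 0,"grip": -1},{"slide": [0,0,0.048],"spin": 0,"grip": -1},{"slide": [0,0,0.018],"spin": 0,"grip": -1},{"slide": [0,0,0.006],"spin": 0,"grip": 1},{"slide": [0,0,0],"spin": 0,"grip": 1},{"slide": [0,0,0],"spin": 0,"grip": 1},{"slide": [0,0,0],"spin": 0,"grip": 1},{"slide": [0,0,0],"spin": 0,"grip": 1},{"slide": [0,0,0],"spin": 0,"grip": 1},{"slide": [0,0,0],"spin": 0,"grip": 1}]'

```text
time: 16.5
tool_pos: [0.4325, -0.0589, 0.0294]
ee_rot: [3.141, -0.0, 1.03]
wrist_force: [-2.6, 1.1, 3.7]
width: 0.0497
finger_force: 30.0
```

Run:
```python
from h import *
print(sensors.get_obs()['finger_force'])
# green gauge from w5 (top of roof z=.028)
im=cv2.imread("pics/w5.png")[:,:,::-1].copy(); ci=camera_info("wrist")
d=np.array([[.5083,.083,.0971]]); H,S,V=hsv(im)
# camera pose at w5: offset from tool in tool frame taken from the present one
o=sensors.get_obs(); Rt=R.from_euler('xyz',o['ee_rot']); off=Rt.inv().apply(ci['position']-o['tool_pos']); Rc=Rt.inv()*R.from_euler('xyz',ci['rotation'])
Rt5=R.from_euler('xyz',[np.pi,0,np.radians(-2.7)]); c5=dict(ci,position=d[0]+Rt5.apply(off),rotation=(Rt5*Rc).as_euler('xyz'))
for n,m,z in (("red",(S>140)&((H<8)|(H>172))&(V>90),.024),("green",(H>45)&(H<85)&(S>60)&(V>40),.028),("plate",(V>110)&(S<75),.008)):
    for c in blobs(m,1500,5): print(n,rect(c,c5,z),cast(cv2.approxPolyN(cv2.convexHull(c.astype(np.int32)),4)[0].reshape(4,2),c5,z)[:,:2].round(3).tolist())
```

```text
30.000900328159332
red (array([568.8, -84.8]), array([19. , 41.1]), np.float32(53.6)) [[0.565, -0.107], [0.549, -0.096], [0.573, -0.062], [0.588, -0.075]]
red (array([598.1,  77.3]), array([76.8, 77.3]), np.float32(87.3)) [[0.635, 0.037], [0.558, 0.04], [0.562, 0.118], [0.638, 0.114]]
green (array([601.9, 238.8]), array([77.4, 87.1]), np.float32(102.5)) [[0.574, 0.188], [0.55, 0.294], [0.634, 0.272], [0.649, 0.205]]
plate (array([ 363.8, -149.2]), array([ 75.1, 151.3]), np.float32(15.0)) [[0.292, -0.208], [0.298, -0.128], [0.384, -0.107], [0.481, -0.159]]
plate (array([386.1, 326.1]), array([ 79.2, 150.8]), np.float32(159.5)) [[0.412, 0.278], [0.318, 0.309], [0.322, 0.393], [0.5, 0.328]]
plate (array([434.9, -62.4]), array([43.5, 89.1]), np.float32(60.3)) [[0.429, -0.11], [0.404, -0.096], [0.438, -0.013], [0.476, -0.034]]
plate (array([477.2,  75.8]), array([178.8, 305. ]), np.float32(177.3)) [[0.318, -0.032], [0.329, 0.172], [0.434, 0.168], [0.67, 0.075]]
plate (array([566.7, 233.4]), array([ 80.5, 146.3]), np.float32(12.5)) [[0.504, 0.179], [0.482, 0.275], [0.628, 0.272], [0.647, 0.211]]
```

arm_command --plan '[{"slide": [0,0,-0.07],"spin": 0,"grip": 1},{"slide": [0,0,-0.07],"spin": 0,"grip": 1},{"slide": [0.0816,-0.0209,0],"spin": 0,"grip": 1},{"slide": [0.0816,-0.0209,0],"spin": 0,"grip": 1},{"slide": [0.0816,-0.0209,0],"spin": 0,"grip": 1},{"slide": [0.0816,-0.0209,0],"spin": 0,"grip": 1},{"slide": [0.0816,-0.0209,0],"spin": 0,"grip": 1},{"slide": [0.0816,-0.0209,0],"spin": 0,"grip": 1},{"slide": [0.0816,-0.0209,0],"spin": 0,"grip": 1}]'

```text
time: 17.62
tool_pos: [0.517, 0.2248, 0.0981]
ee_rot: [-3.141, 0.001, 1.03]
wrist_force: [0.5, -0.6, -0.7]
width: 0.0496
finger_force: 30.0
```

arm_command --plan '[{"slide": [0,0,0],"spin": 0.93,"grip": 1},{"slide": [0,0,0],"spin": 0.93,"grip": 1},{"slide": [0,0,0],"spin": 0.93,"grip": 1},{"slide": [0,0,0],"spin": 0.93,"grip": 1},{"slide": [0,0,0],"spin": 0.93,"grip": 1},{"slide": [0,0,0],"spin": 0.93,"grip": 1},{"slide": [0,0,0],"spin": 0.93,"grip": 1},{"slide": [0,0,0],"spin": 0.93,"grip": 1},{"slide": [0,0,0],"spin": 0.93,"grip": 1},{"slide": [0,0,0],"spin": 0.93,"grip": 1}]'

```text
time: 18.88
tool_pos: [0.5167, 0.2234, 0.098]
ee_rot: [3.141, 0.001, 0.215]
wrist_force: [-0.2, 1.1, -1.3]
width: 0.0494
finger_force: 30.0
```

Run:
```python
from h import *
im,ci=look("w9"); H,S,V=hsv(im)
for c in blobs((H>45)&(H<85)&(S>60)&(V>40),1500,5): print("green",c.min(0),c.max(0),rect(c,ci,.028))
go(.517,.2234,.0385,12.5)
```

```text
green [252  52] [386 185] (array([602.9, 241.8]), array([76.2, 77.2]), np.float32(102.4))
t 18.93 pos [0.5167 0.2233 0.098 ] yaw 12.2 F [ 0.1  0.1 -0.3] w 0.0497
slide [0.0006 0.     0.1191] spin -0.052000000000000005
```

View pics/w9.png

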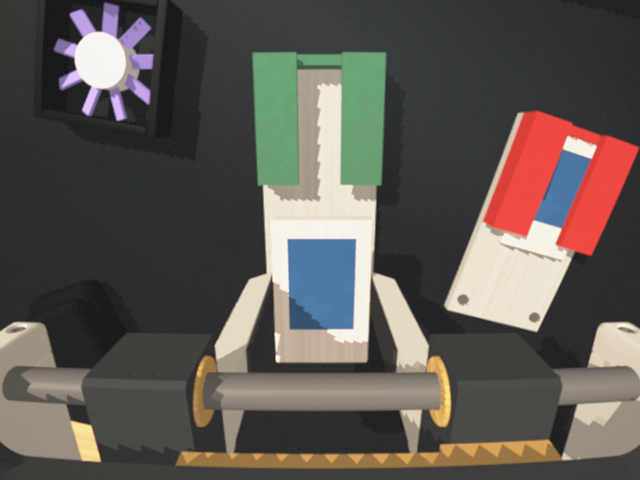

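Drive P is held at (320,290), lined up with the green channel at (319,118). The red gauge at right still has its drive home. I'll place and push as before.

arm_command --plan '[{"slide": [0.0006,0.0005,0.05],"spin": -0.04,"grip": 1},{"slide": [0,0,0.045],"spin": 0,"grip": 1},{"slide": [0,0,0.018],"spin": 0,"grip": 1},{"slide": [0,0,0.008],"spin": 0,"grip": 1},{"slide": [0,0,0],"spin": 0,"grip": 1}]'

```text
time: 19.55
tool_pos: [0.5176, 0.2234, 0.0389]
ee_rot: [3.142, -0.001, 0.222]
wrist_force: [-0.6, 0.8, -0.9]
width: 0.0498
finger_force: 30.0
```

arm_command --plan '[{"slide": [0,0,0.003],"spin": 0,"grip": 1},{"slide": [0,0,0],"spin": 0,"grip": -0.3},{"slide": [0,0,0],"spin": 0,"grip": -0.3},{"slide": [0,0,-0.035],"spin": 0,"grip": -0.3},{"slide": [0,0,-0.035],"spin": 0,"grip": -0.3},{"slide": [-0.065,0,0],"spin": 0,"grip": 0.6},{"slide": [-0.065,0,0],"spin": 0,"grip": 0.6},{"slide": [0,0,0],"spin": 0,"grip": 0.6},{"slide": [0,0,0],"spin": 0,"grip": 0.6},{"slide": [0,0,0],"spin": 0,"grip": 0.6}]'

```text
time: 20.8
tool_pos: [0.4551, 0.2094, 0.0726]
ee_rot: [-3.142, -0.002, 0.221]
wrist_force: [0.2, 0.7, -0.7]
width: 0.0191
finger_force: 0.0
```

Run:
```python
from h import *
im,ci=look("w10"); H,S,V=hsv(im)
for c in blobs((H>95)&(H<125)&(S>90)&(V>50),500,3): print("blue",c.mean(0).astype(int),rect(c,ci,.020))
go(.4545,.2092,.036,12.4)
```

```text
blue [321 151] (array([524. , 223.2]), array([32.8, 48.2]), np.float32(12.8))
blue [604  86] (array([596.4,  76.8]), array([20.7, 47.9]), np.float32(177.3))
t 20.85 pos [0.4549 0.2093 0.0724] yaw 12.7 F [ 0.  -0.6  0.2] w 0.0189
slide [-0.0008 -0.      0.0727] spin 0.05600000000000001
```

arm_command --plan '[{"slide": [0,0,0.045],"spin": 0.05,"grip": 0.6},{"slide": [0,0,0.027],"spin": 0,"grip": 0.6},{"slide": [0.03,0,0],"spin": 0,"grip": 0.6},{"slide": [0.03,0,0],"spin": 0,"grip": 0.6},{"slide": [0.03,0,0],"spin": 0,"grip": 0.6},{"slide": [0.03,0,0],"spin": 0,"grip": 0.6},{"slide": [0.03,0,0],"spin": 0,"grip": 0.6},{"slide": [0.02,0,0],"spin": 0,"grip": 0.6},{"slide": [0,0,0],"spin": 0,"grip": 0.6}]'

```text
time: 21.98
tool_pos: [0.5377, 0.2275, 0.0359]
ee_rot: [3.142, -0.001, 0.217]
wrist_force: [-0.4, -1.5, -0.6]
width: 0.0187
finger_force: 0.0
```

arm_command --plan '[{"slide": [0.01,0,0],"spin": 0,"grip": 0.6},{"slide": [0.006,0,0],"spin": 0,"grip": 0.6},{"slide": [0.004,0,0],"spin": 0,"grip": 0.6},{"slide": [0,0,0],"spin": 0,"grip": 0.6}]'

```text
time: 22.48
tool_pos: [0.5463, 0.2295, 0.0358]
ee_rot: [3.141, 0.001, 0.217]
wrist_force: [-0.7, 1.0, 0.7]
width: 0.0186
finger_force: 0.5
```

arm_command --plan '[{"slide": [0.004,0,0],"spin": 0,"grip": 0.6},{"slide": [0.003,0,0],"spin": 0,"grip": 0.6},{"slide": [0,0,0],"spin": 0,"grip": 0.6}]'

```text
time: 22.85
tool_pos: [0.5466, 0.2295, 0.0359]
ee_rot: [3.141, 0.009, 0.217]
wrist_force: [-10.2, -3.0, 6.4]
width: 0.0188
finger_force: 5.0
```

arm_command --plan '[{"slide": [0.003,0,0],"spin": 0,"grip": 0.6},{"slide": [0,0,0],"spin": 0,"grip": 0.6}]'

```text
time: 23.1
tool_pos: [0.5467, 0.2296, 0.0359]
ee_rot: [3.141, 0.012, 0.217]
wrist_force: [-12.8, -3.1, 8.7]
width: 0.0186
finger_force: 6.7
```

Solid contact at the end stop. I'll back off, rise and check.

arm_command --plan '[{"slide": [-0.03,0,0],"spin": 0,"grip": 0.6},{"slide": [-0.05,0,-0.05],"spin": 0,"grip": 0.0},{"slide": [0,0,-0.08],"spin": 0,"grip": -1},{"slide": [0,0,-0.03],"spin": 0,"grip": -1},{"slide": [0,0,0],"spin": 0,"grip": -1}]'

```text
time: 23.72
tool_pos: [0.5136, 0.2223, 0.1173]
ee_rot: [-3.141, -0.004, 0.217]
wrist_force: [0.2, -0.0, -0.9]
width: 0.0553
finger_force: 0.0
```

Run:
```python
from h import *
im,ci=look("w11"); H,S,V=hsv(im)
for c in blobs((H>95)&(H<125)&(S>90)&(V>50),300,3): print("blue",c.mean(0).astype(int),rect(c,ci,.020))
for c in blobs((H>45)&(H<85)&(S>60)&(V>40),1500,5): print("green",rect(c,ci,.028))
go(.4035,-.335,.115,-76)
cv2.imwrite("pics/w11c.png",cv2.resize(im[0:330,180:640,::-1],None,fx=1.7,fy=1.7))
```

```text
blue [545 180] (array([597.3,  76.7]), array([20.7, 47.6]), np.float32(177.3))
blue [318 119] (array([600.9, 241.6]), array([25.8, 48.2]), np.float32(12.7))
green (array([602.9, 242. ]), array([76.3, 77.2]), np.float32(102.5))
t 23.77 pos [0.5126 0.222  0.1156] yaw 12.4 F [ 0.1 -0.6 -1.3] w 0.0593
slide [-0.4531  1.0409  0.0012] spin 17.688
```

View pics/w11c.png

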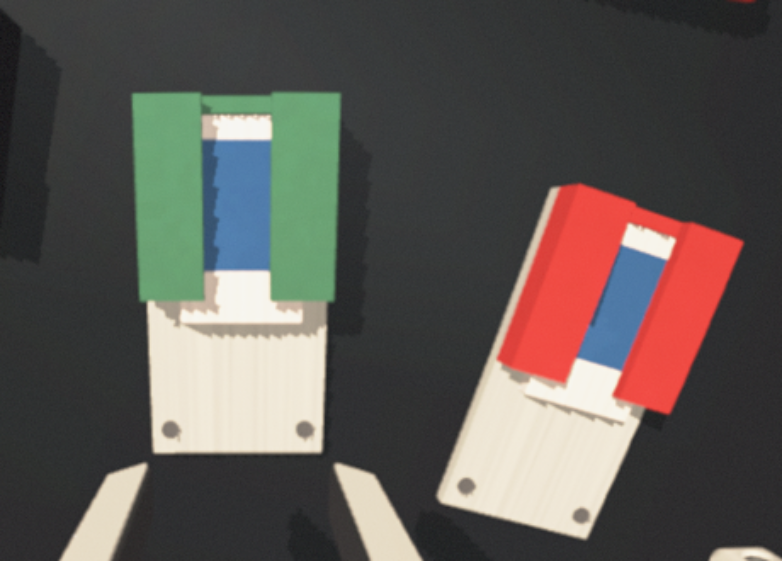

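Both gauges hold their drives fully home: the green tail at (240,318) and the red tail at (575,400) each show about 10 mm. The thick drive Q goes to the tray next.

arm_command --plan '[{"slide": [-0.0378,0.0867,0],"spin": 0,"grip": -1},{"slide": [-0.0378,0.0867,0],"spin": 0,"grip": -1},{"slide": [-0.0378,0.0867,0],"spin": 0,"grip": -1},{"slide": [-0.0378,0.0867,0],"spin": 0,"grip": -1},{"slide": [-0.0378,0.0867,0],"spin": 0,"grip": -1},{"slide": [-0.0378,0.0867,0],"spin": 0,"grip": -1},{"slide": [-0.0378,0.0867,0],"spin": 0,"grip": -1},{"slide": [-0.0378,0.0867,0],"spin": 0,"grip": -1},{"slide": [-0.0378,0.0867,0],"spin": 0,"grip": -1},{"slide": [-0.0378,0.0867,0],"spin": 0,"grip": -1}]'

```text
time: 25.02
tool_pos: [0.42, -0.243, 0.1138]
ee_rot: [-3.139, 0.002, 0.217]
wrist_force: [-0.5, -0.5, 0.1]
width: 0.0942
finger_force: 0.0
```

arm_command --plan '[{"slide": [-0.0378,0.0867,0],"spin": 0,"grip": -1},{"slide": [-0.0378,0.0867,0],"spin": 0,"grip": -1},{"slide": [0,0,0],"spin": 0.983,"grip": -1},{"slide": [0,0,0],"spin": 0.983,"grip": -1},{"slide": [0,0,0],"spin": 0.983,"grip": -1},{"slide": [0,0,0],"spin": 0.983,"grip": -1},{"slide": [0,0,0],"spin": 0.983,"grip": -1},{"slide": [0,0,0],"spin": 0.983,"grip": -1},{"slide": [0,0,0],"spin": 0.983,"grip": -1},{"slide": [0,0,0],"spin": 0.983,"grip": -1}]'

```text
time: 26.28
tool_pos: [0.4023, -0.3342, 0.1134]
ee_rot: [-3.14, 0.004, -0.472]
wrist_force: [-0.0, -0.1, 0.3]
width: 0.094
finger_force: 0.0
```

arm_command --plan '[{"slide": [0,0,0],"spin": 0.983,"grip": -1},{"slide": [0,0,0],"spin": 0.983,"grip": -1},{"slide": [0,0,0],"spin": 0.983,"grip": -1},{"slide": [0,0,0],"spin": 0.983,"grip": -1},{"slide": [0,0,0],"spin": 0.983,"grip": -1},{"slide": [0,0,0],"spin": 0.983,"grip": -1},{"slide": [0,0,0],"spin": 0.983,"grip": -1},{"slide": [0,0,0],"spin": 0.983,"grip": -1},{"slide": [0,0,0],"spin": 0.983,"grip": -1},{"slide": [0,0,0],"spin": 0.983,"grip": -1}]'

```text
time: 27.52
tool_pos: [0.4022, -0.3342, 0.1134]
ee_rot: [3.139, 0.004, -1.33]
wrist_force: [0.3, -0.2, 0.3]
width: 0.0937
finger_force: 0.0
```

Run:
```python
from h import *
im,ci=look("w12"); H,S,V=hsv(im); drive_at(im,ci,(.403,-.335))
for c in blobs((H>22)&(H<35)&(S>120)&(V>120),3000,5): print("yellow",c.min(0),c.max(0),rect(c,ci,.012))
go(.4035,-.3355,.031,-76)
```

```text
8 ctr [ 402.2 -334. ] L 84.5 W 52.3 ang 103.8 [[358, 191], [355, 299], [288, 299], [285, 191]]
12 ctr [ 402.5 -335.2] L 83.2 W 51.5 ang 103.8 
16 ctr [ 402.9 -336.4] L 81.9 W 50.7 ang 103.8 
yellow [21 56] [234 293] (array([ 555.9, -347.3]), array([128. , 128.2]), np.float32(166.2))
t 27.57 pos [ 0.4022 -0.3342  0.1135] yaw -76.3 F [ 0.6 -0.2  0. ] w 0.0941
slide [ 0.0032 -0.0019  0.165 ] spin -0.06
```

arm_command --plan '[{"slide": [0.002,-0.001,0.07],"spin": 0,"grip": -1},{"slide": [0,0,0.07],"spin": 0,"grip": -1},{"slide": [0,0,0.018],"spin": 0,"grip": -1},{"slide": [0,0,0.008],"spin": 0,"grip": 1},{"slide": [0,0,0],"spin": 0,"grip": 1},{"slide": [0,0,0],"spin": 0,"grip": 1},{"slide": [0,0,0],"spin": 0,"grip": 1},{"slide": [0,0,0],"spin": 0,"grip": 1},{"slide": [0,0,0],"spin": 0,"grip": 1},{"slide": [0,0,0],"spin": 0,"grip": 1}]'

```text
time: 28.82
tool_pos: [0.4038, -0.336, 0.0336]
ee_rot: [-3.141, -0.001, -1.327]
wrist_force: [-0.4, 0.9, 4.3]
width: 0.0496
finger_force: 30.0
```

arm_command --plan '[{"slide": [0,0,-0.05],"spin": 0,"grip": 1},{"slide": [0,0,-0.07],"spin": 0,"grip": 1},{"slide": [0,0,0],"spin": 0,"grip": 1}]'

```text
time: 29.2
tool_pos: [0.4053, -0.3371, 0.0955]
ee_rot: [-3.138, -0.005, -1.327]
wrist_force: [0.1, 0.2, -0.8]
width: 0.0496
finger_force: 30.0
```

Run:
```python
from h import *
go(.556,-.346,.036,-76)
```

```text
t 29.2 pos [ 0.4053 -0.3371  0.0955] yaw -76.0 F [ 0.1  0.2 -0.8] w 0.0496
slide [ 0.0902 -0.2883  0.1191] spin -0.004
```

arm_command --plan '[{"slide": [0.0226,-0.0721,0],"spin": 0,"grip": 1},{"slide": [0.0226,-0.0721,0],"spin": 0,"grip": 1},{"slide": [0.0226,-0.0721,0],"spin": 0,"grip": 1},{"slide": [0.0226,-0.0721,0],"spin": 0,"grip": 1},{"slide": [0,0,0.05],"spin": 0,"grip": 1},{"slide": [0,0,0.04],"spin": 0,"grip": 1},{"slide": [0,0,0.015],"spin": 0,"grip": 1},{"slide": [0,0,0],"spin": 0,"grip": 1}]'

```text
time: 30.2
tool_pos: [0.5537, -0.3446, 0.0396]
ee_rot: [3.141, 0.001, -1.328]
wrist_force: [-0.7, 0.1, -0.5]
width: 0.05
finger_force: 30.0
```

arm_command --plan '[{"slide": [0,0,0.004],"spin": 0,"grip": 1},{"slide": [0,0,0.002],"spin": 0,"grip": 1},{"slide": [0,0,0],"spin": 0,"grip": 1}]'

```text
time: 30.58
tool_pos: [0.5546, -0.3449, 0.0378]
ee_rot: [-3.141, -0.001, -1.327]
wrist_force: [0.4, -0.4, -0.4]
width: 0.0498
finger_force: 30.0
```

arm_command --plan '[{"slide": [0,0,0.003],"spin": 0,"grip": 1},{"slide": [0,0,0.001],"spin": 0,"grip": 1},{"slide": [0,0,0],"spin": 0,"grip": -0.4},{"slide": [0,0,0],"spin": 0,"grip": -0.4},{"slide": [0,0,0],"spin": 0,"grip": -0.4},{"slide": [0,0,-0.04],"spin": 0,"grip": -0.4},{"slide": [0,0,-0.08],"spin": 0,"grip": -0.4},{"slide": [0,0,-0.08],"spin": 0,"grip": -0.4},{"slide": [0,0,0],"spin": 0,"grip": -0.4},{"slide": [0,0,0],"spin": 0,"grip": -0.4}]'

```text
time: 31.82
tool_pos: [0.5544, -0.3446, 0.1356]
ee_rot: [-3.142, -0.0, -1.327]
wrist_force: [0.3, 0.7, -0.3]
width: 0.0657
finger_force: 0.0
```

Run:
```python
from h import *
o=sensors.get_obs(); print(o['time'],o['tool_pos'].round(3),o['width'])
im,ci=look("w13"); drive_at(im,ci,(.555,-.345))
H,S,V=hsv(im)
for c in blobs((H>22)&(H<35)&(S>120)&(V>120),3000,5): print("yellow",rect(c,ci,.012))
t=snapshot("top"); a=cv2.imread("pics/top0.png")[:,:,::-1]; H,S,V=hsv(t); ct=camera_info("top")
roi=np.zeros(H.shape,bool); roi[145:316,140:522]=1
for n,m,z in(("blue",(H>95)&(H<125)&(S>100)&(V>90),.02),("red",(S>150)&((H<8)|(H>172))&(V>100),.024)):
    for c in blobs(m&roi,40): print(n,c.mean(0).astype(int),*rect(c,ct,z))
```

```text
31.825 [ 0.554 -0.345  0.136] 0.06567993761863235
8 ctr [ 554.4 -342.1] L 83.4 W 51.7 ang 104.0 [[354, 191], [352, 290], [290, 290], [288, 191]]
12 ctr [ 554.7 -343.2] L 82.2 W 51.0 ang 104.0 
16 ctr [ 555.  -344.4] L 81.0 W 50.2 ang 104.0 
yellow (array([ 556.4, -347.1]), array([128.3, 128.6]), np.float32(166.2))
blue [297 205] [598.   77.8] [20.3 46.5] 179.6
blue [232 204] [601.1 243.2] [24.5 46.9] 12.4
blue [356 149] [733.1 -78.1] [39.7 64.1] 89.2
red [367 216] [565.9 -95.7] [19.4 40.1] 53.6
red [297 202] [599.  78.] [77.9 78.5] 87.2
red [285 152] [733.1 108.2] [ 27.6 100.5] 95.1
```

The thick drive lies flat and centred in the tray, both gauges are filled, and the bystanders haven't moved. Handing in.

```bash
python3 -c "
from bench import *
print(ticket.close_job())"
```

```text
the job is handed in; nothing more can be done
None
```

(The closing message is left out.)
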